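# Load the amber lens sample under the viewer's sprung clips

### The job

In the outdoor shop, load the amber lens sample into the black tint viewer: lay it flat on the lit bed between the side rails, slide it gently under the two sprung clips so that they ride up on it, and on until it is fully home and both clips have snapped down into its groove, then let go. Do not ram it against the end stop or crush it onto the bed, do not bend the clips far up, and leave the green sample and the goods around alone.

Things in the scene. Friction and masses are not known exactly. Their poses are not given: they have to be found in the camera images.
- amber_grip (a point): Centre of the upright black grip block (16 x by 24 y mm) of the loose amber sample (0.08 to 0.15 kg), 34 mm above the sample's underside; the block's top is at 50 mm. +x points to the sample's front edge, 90 mm ahead.
- amber_foot (a point): Centre of the underside of the amber sample, 40 mm ahead of and 34 mm below its grip, same axes. The sample is a plate 100 (x) by 60 (y) by 8 mm. Across its top, x = +16 to +30.5 mm, runs a groove 4 mm deep; the black nose bar ahead of it is 8 mm thick again. The grip block is centred at x = -40.
- green_grip (a point): The same grip point of the green sample (same shape), to be left alone. The two lie flat on the bench, one left and one right of the viewer.
- viewer: Fixed black light box 200 (x) by 100 (y) mm, origin at its underside's centre; its flat white bed is 30 mm up. A sample is slid along its +x. Side rails, 13 mm above the bed and 64 mm apart inside, run from x = -35 to +100; their mouth flares to 83 mm at x = -62; the bed before that (to x = -100) is open.
- feet (a point): Point on the bed (viewer axes, viewer x = +34 mm) midway between the two clips' round feet when the grey clip bar is at its middle setting. The bar is bolted up to 12 mm nearer or farther along x, differently each day; this point does not show it. The clips' upturned toes reach 21 mm nearer the mouth and leave 11 mm of height there.
- stop (a point): Point on the bed 23 mm beyond point feet: the bar's upright, rigid end-stop face (10 mm high) at the middle setting; it shifts with the bar, up to 12 mm. With the front edge on the stop, or up to 1 mm short, the feet sit in the groove. Riding up takes 4 to 10 N of push, sliding 1 to 4 N; the stop is a hard rise above that. Above 25 N on it is ramming.
- clip_left (a joint): Angle (rad) of the sprung clip at viewer y = +18 mm: 0 with nothing under it, about 0.01 with its foot in the groove, about 0.10 while its foot rides on the 8 mm thick plate; above 0.25 bent too far. Its foot presses down with about 2 to 2.5 N.
- clip_right (a joint): The same for the clip at viewer y = -18 mm.
- jar: Bystander: foil-coloured jar with blue lid, 84 mm diameter, 85 mm tall, origin at its underside's centre.
- packet: Bystander: silvery packet 70 x 130 x 45 mm, origin at its underside's centre.
There are look-alikes about, which are no part of the job. Of the things that look like the part that bears amber_grip, the largest one is meant.

How it is judged:
On the way:
1. both clips ride up on the amber sample while it lies flat on the bed between the rails (value of joint each of clip_left, clip_right above 0.06 rad and z of amber_foot in the frame of viewer between 0.027 and 0.034 m and x of amber_foot in the frame of viewer above -0.04 m), for 0.1 s.
At the end, for the whole second after the job is handed in: The amber sample lies flat on the bed (3 mm, 0.04 rad), within 5 mm of the viewer's centre line, its centre 8 mm behind to 22 mm ahead of the viewer's, both clips snapped into its groove (each below 0.045; only so within about 1 mm of the stop), at rest and let go (value of joint each of clip_left, clip_right below 0.045 rad and x of amber_foot in the frame of viewer between -0.0078 and 0.022 m and y of amber_foot in the frame of viewer between -0.005 and 0.005 m and z of amber_foot in the frame of viewer between 0.027 and 0.033 m and angle between amber_foot's own z axis and vertical below 0.04 rad and linear speed of amber below 0.01 m/s); the robot touches nothing.
It fails at once if the amber sample is pressed on the viewer's bed or rails with more than 25 N (contact force between amber and viewer above 25 N).
It fails at once if the amber sample is rammed against the end stop or clips with more than 25 N (contact force between amber and clipbar above 25 N).
It fails at once if a clip is bent up beyond 0.25 (value of joint any of clip_left, clip_right above 0.25 rad).
It fails at once if the green sample is moved by more than 15 mm (distance of green_grip from where it was at the start of the episode above 0.015 m).
It fails at once if the jar or packet is moved by more than 15 mm (distance of any of jar, packet from where it was at the start of the episode above 0.015 m).
It also fails if it takes over 72 s, if anything falls off the work surface, if the arm or the gripper's body presses on something with over 40 N, if the wrist force passes 120 N, or if a joint passes its speed limit or range.

### The arm

A 6-joint arm with a two-finger parallel gripper is mounted at the origin on the work surface. World frame = base frame: x ahead of the robot, y to its left, z up, the work surface at z = 0. Lengths are in m, angles in rad, forces in N, time in s.
With the tool pointing down it reaches from about 0.35 to 0.775 m from the base axis. Payload 5.5 kg.
Tool frame: the origin (TCP) lies between the finger pads; the fingertips stand 19 mm ahead of it and the grasp point (between the pads) is the TCP; z points along the fingers, x is the direction in which the jaws open and shut, and the axes are right-handed (so a half turn about z gives the same grasp; the last joint's range is limited). The gripper opens to 85 mm and grips with 20 to 120 N. Pads are 22 mm wide; open, the fingers measure 114 mm over their backs; the gripper's body (76 mm by 85 mm) begins 54 mm behind the grasp point. The pads swing forward as they close: fully open they stand 13 mm farther back than shut.
Start: joints at [1.125, 0.313, 0.046, 1.304, 0, 1.431], TCP at [0.173, 0.548, 0.213] pointing down, gripper open.
Joint ranges: [-2.76, 2.76], [-0.86, 1.69], [-1.03, 1.26], [-2.2, 2.34], [-1.47, 1.5], [-3.14, 3.14]. Speed limits (rad/s): [2.57, 2.57, 3.14, 3.14, 3.14, 3.14].

### API

Orientations are given as a unit quaternion [w, x, y, z].
In Python, from workcell import env gives the robot as it stands. The module is installed in compiled form; this text tells all that it offers.
- The arm moves only by the tool carry_out, never from a script. Its argument "steps" is a list of rows, each a list of 7 numbers: the gripper command: -1 is shut, 1 is fully open, values between are in proportion, then the shift along the tool's x, y, z in m, then the turn, a rotation vector about the tool's x, y, z in rad. A call has 1 to 20 rows; each row shifts and turns the commanded pose from where the row before left it, along the tool's axes as they then stand; what a row does not reach is not made up. A row lasts 1/8 s, in which the tool goes at most 62.5 mm and 10.7 degrees, less where a joint would pass 70% of its speed; a pose out of reach is approached as far as the arm can. A call with a gripper value outside its range is refused whole. The fingers move at their own pace and stop on an object; "grip_force" is the grip in N (left out, the last holds). Time passes only in rows, so rows that do not move let the fingers close. It gives the time, the measured TCP pose, the force and the opening at its end, in the units of the state.
- env.get_state(): the state, without advancing time (a new reading comes with each control period).
- env.read_camera(name): name is "scene" or "top" or "wrist"; returns a dict with "color" (480x640x3 uint8, red, green, blue), "K" (3x3 intrinsics, pixels), "R" (3x3) and "t" (3): a world point X has camera coordinates R X + t. Camera axes: x right, y down, z forward; pixel columns grow to the right and rows downward; lengths in m; the calibration is good to about 2 mm. A picture is of the moment at which its call begins. There is no depth.
- env.hand_in(): hands the job in, once; it reports no verdict.
The state is a dict: "clock": time; "joint_pos": joint angles; "qvel": joint speeds; "tau": joint torques, N m; "tcp_pos": TCP position; "orientation": TCP orientation; "wrist_force": force on the tool from outside, world axes, zero at the start; "ft_torque": the same for the moment, N m; "finger_gap": finger opening in m.
Only numpy, scipy, OpenCV 4.12 (cv2) and the standard library are available. Lean on these libraries where they do the work, as an engineer would, in place of code of your own. Each camera call takes 0.05 s, during which the arm holds its last target. There are 200 camera calls.

## Working session

There is one attempt and no reset: what is moved stays moved. The work goes in short steps, Python scripts to look and compute and a tool call to move; the robot and the scene stay as the last step left them, time stands still between calls to the robot, and variables do not carry over. Pictures are saved under pics/ and viewed, about 8 in all and at most 12, crops included, and the job is handed in when it is done.

Besides the shell and the picture viewer there is one more tool, called after "Call:" as a command line: name --pt "numbers of a row" for each row, then --argument value for the rest. carry_out: Moves the arm, as the interface text tells. Its arguments: {"type":"object","properties":{"steps":{"type":"array","items":{"type":"array","items":{"type":"number"}}},"grip_force":{"type":"number"}},"required":["steps"]}

```bash
mkdir -p pics; cat > h.py <<'E'
import numpy as np, cv2
from workcell import env
def snap(n,f):
    c=env.read_camera(n); cv2.imwrite(f'pics/{f}.png',c['color'][:,:,::-1]); np.savez(f'pics/{f}.npz',K=c['K'],R=c['R'],t=c['t']); return c
def ray(f,u,v,z):
    c=np.load(f'pics/{f}.npz'); d=c['R'].T@np.linalg.solve(c['K'],[u,v,1.]); o=-c['R'].T@c['t']
    return o+d*(z-o[2])/d[2]
def proj(f,X):
    c=np.load(f'pics/{f}.npz'); p=c['K']@(c['R']@np.array(X,float)+c['t']); return p[:2]/p[2]
def crop(f,x0,y0,x1,y1,s,out):
    im=cv2.imread(f'pics/{f}.png')[y0:y1,x0:x1]; cv2.imwrite(f'pics/{out}.png',cv2.resize(im,None,fx=s,fy=s,interpolation=cv2.INTER_CUBIC))
E
python3 - <<'E'
from h import *
for n in ('top','scene'):
    c=snap(n,n+'0'); print(n,c['K'][0,0],-c['R'].T@c['t'])
s=env.get_state(); print(s)
E
```

```text
top 575.5240514996674 [ 0.36939675 -0.02366775  1.40880742]
scene 460.67981893657986 [0.74214404 0.34811236 0.77375777]
{'clock': 0.1, 'joint_pos': array([ 1.12540533e+00,  3.13958030e-01,  4.51118472e-02,  1.30355833e+00,
       -2.36090553e-05,  1.43121485e+00]), 'qvel': array([ 3.08153775e-04, -4.35346419e-04,  6.15838475e-05, -1.12053160e-03,
        2.23468804e-03,  5.32963544e-04]), 'tau': array([ 3.34498247e-03, -4.81723809e+01,  2.99245012e+01,  1.27020225e-02,
       -1.39397653e-04, -5.34532418e-07]), 'tcp_pos': array([0.17291939, 0.54790238, 0.21178729]), 'orientation': array([ 3.90891647e-04,  8.06555757e-01,  5.91157478e-01, -7.02788813e-04]), 'wrist_force': array([ 0.41165428, -0.01807975, -0.02416602]), 'ft_torque': array([0.04449085, 0.0083509 , 0.00805843]), 'finger_gap': 0.0858376047573609}
```

View pics/top0.png

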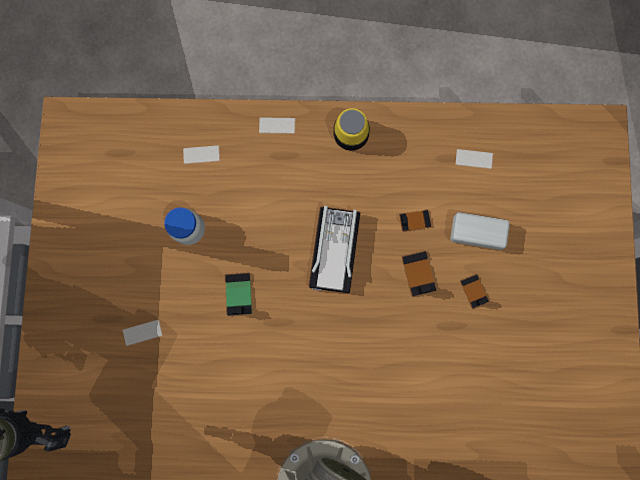

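View pics/scene0.png

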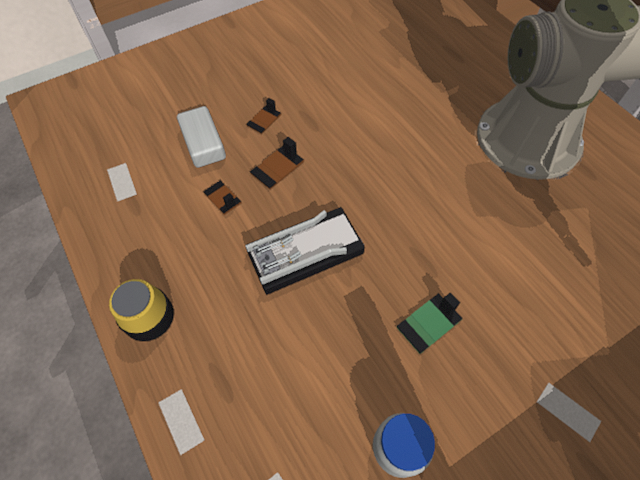

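The top view shows the viewer at about (335,250) with its mouth toward the robot, and the green sample at (238,294). There are three amber-like samples at (419,274), (416,220) and (474,291). The one at (419,274) is the largest, so it is the one meant. I'll confirm in an enlarged crop.

```bash
python3 - <<'E'
from h import *
crop('top0',300,195,500,315,4,'c1')
E
```

```text
(no output)
```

View pics/c1.png

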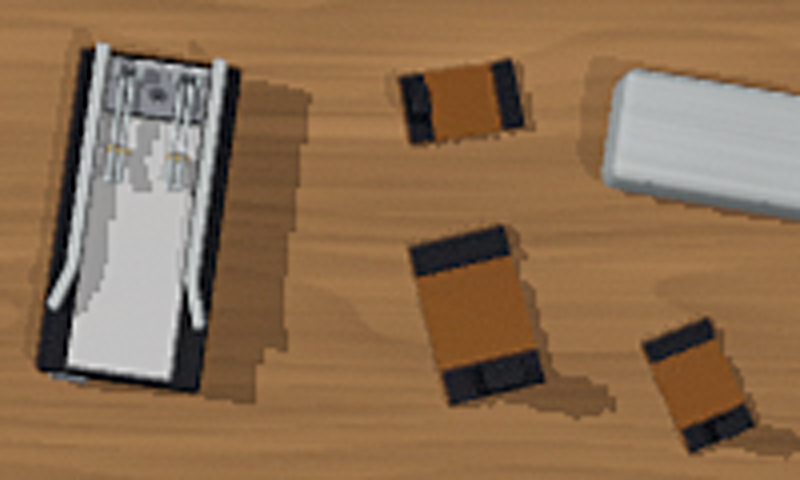

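The crop confirms it. The large sample has plate corners at about (409,245), (506,226), (545,381) and (450,404) in crop pixels, with the grip block at the lower end (498,378). The viewer's corners are (38,370), (198,392), (240,68) and (82,48), and its mouth is at the bottom.

```bash
python3 - <<'E'
from h import *
f=lambda p,z: ray('top0',300+p[0]/4-.4,195+p[1]/4-.4,z)
def rect(P,z):
    Q=np.array([f(p,z) for p in P]); fl,fr,nr,nl=Q
    ax=(fl+fr-nl-nr)/2; print('c',Q.mean(0).round(4),'len',np.linalg.norm(ax),'w',np.linalg.norm((fl+nl-fr-nr)/2),'yaw',np.degrees(np.arctan2(ax[1],ax[0])), 'yaw2',np.degrees(np.arctan2(-(fl+nl-fr-nr)[0],(fl+nl-fr-nr)[1])))
    return Q.mean(0),np.arctan2(ax[1],ax[0])
c,y=rect([(409,245),(506,226),(545,381),(450,404)],.008)
g=c-.04*np.array([np.cos(y),np.sin(y),0]); print('grip',g, 'block top seen',f((498,374),.05))
rect([(82,48),(240,68),(198,392),(38,370)],.03)
E
```

```text
c [ 0.5068 -0.2211  0.008 ] len 0.09848885070978336 w 0.059993865861483066 yaw 14.182367415041318 yaw2 13.451837211840665
grip [ 0.46804519 -0.23087343  0.008     ] block top seen [ 0.46726911 -0.22717355  0.05      ]
c [ 0.5588 -0.0144  0.03  ] len 0.19876224318174723 w 0.09696119907047036 yaw -6.4126520546864825 yaw2 -6.513092372833167
```

The sizes fit: the sample measures 98x60 mm and the viewer 199x97 mm. The sample's yaw is about 14° and the viewer's about -6.4°. I'll work out the deltas in tool axes.

```bash
cat >> h.py <<'E'
from scipy.spatial.transform import Rotation as Ro
def pose():
    s=env.get_state(); q=s['orientation']; return s['tcp_pos'],Ro.from_quat([q[1],q[2],q[3],q[0]]),s
def down(h): # tool pointing down, tool x at heading h (deg)
    h=np.radians(h); return Ro.from_matrix(np.array([[np.cos(h),np.sin(h),0],[np.sin(h),-np.cos(h),0],[0,0,-1]]))
def togo(p,R,target,h): # shift after turning first, in the tool axes of the turned tool; and turn
    T=down(h); return T.inv().apply(np.array(target)-p).round(4),(R.inv()*T).as_rotvec().round(4)
E
python3 - <<'E'
from h import *
p,R,s=pose(); 
print(togo(p,R,[.40,.15,.21],104)); print(togo(np.array([.40,.15,.21]),R,[.4676,-.229,.15],104))
E
```

```text
(array([-0.441 ,  0.1241,  0.0018]), array([-0.0006,  0.0015, -0.5502]))
(array([-0.3841, -0.0261,  0.06  ]), array([-0.0006,  0.0015, -0.5502]))
```

Call:
carry_out --pt "0.3 0 0 0 0 0 -0.11" --pt "0.3 0 0 0 0 0 -0.11" --pt "0.3 0 0 0 0 0 -0.11" --pt "0.3 0 0 0 0 0 -0.11" --pt "0.3 0 0 0 0 0 -0.11" --pt "0.3 -0.0315 0.0089 0 0 0 0" --pt "0.3 -0.0315 0.0089 0 0 0 0" --pt "0.3 -0.0315 0.0089 0 0 0 0" --pt "0.3 -0.0315 0.0089 0 0 0 0" --pt "0.3 -0.0315 0.0089 0 0 0 0" --pt "0.3 -0.0315 0.0089 0 0 0 0" --pt "0.3 -0.0315 0.0089 0 0 0 0" --pt "0.3 -0.0315 0.0089 0 0 0 0" --pt "0.3 -0.0315 0.0089 0 0 0 0" --pt "0.3 -0.0315 0.0089 0 0 0 0" --pt "0.3 -0.0315 0.0089 0 0 0 0" --pt "0.3 -0.0315 0.0089 0 0 0 0" --pt "0.3 -0.0315 0.0089 0 0 0 0" --pt "0.3 -0.0315 0.0089 0 0 0 0"

```text
clock: 2.48
tcp_pos: [0.4008, 0.1495, 0.2123]
orientation: [-0.0, 0.616, 0.788, -0.0]
wrist_force: [0.3, -0.5, 0.4]
finger_gap: 0.0556
```

Call:
carry_out --pt "0.3 -0.0384 -0.0026 0.006 0 0 0" --pt "0.3 -0.0384 -0.0026 0.006 0 0 0" --pt "0.3 -0.0384 -0.0026 0.006 0 0 0" --pt "0.3 -0.0384 -0.0026 0.006 0 0 0" --pt "0.3 -0.0384 -0.0026 0.006 0 0 0" --pt "0.3 -0.0384 -0.0026 0.006 0 0 0" --pt "0.3 -0.0384 -0.0026 0.006 0 0 0" --pt "0.3 -0.0384 -0.0026 0.006 0 0 0" --pt "0.3 -0.0384 -0.0026 0.006 0 0 0" --pt "0.3 -0.0384 -0.0026 0.006 0 0 0" --pt "0.3 0 0 0 0 0 0" --pt "0.3 0 0 0 0 0 0"

```text
clock: 3.98
tcp_pos: [0.4677, -0.2278, 0.1521]
orientation: [-0.001, 0.616, 0.788, 0.0]
wrist_force: [-0.6, 0.4, -0.4]
finger_gap: 0.0556
```

```bash
python3 - <<'E'
from h import *
p,R,s=pose(); print(p,s['clock'],s['finger_gap'],s['wrist_force'])
print(togo(p,R,[.4676,-.229,.034],104))
snap('wrist','w1')
E
```

```text
[ 0.46768935 -0.22775599  0.15206626] 3.975 0.05564719637832987 [-0.55516535  0.36486968 -0.3793516 ]
(array([-0.0012, -0.0004,  0.1181]), array([-0.0009, -0.0016, -0.0004]))
```

View pics/w1.png

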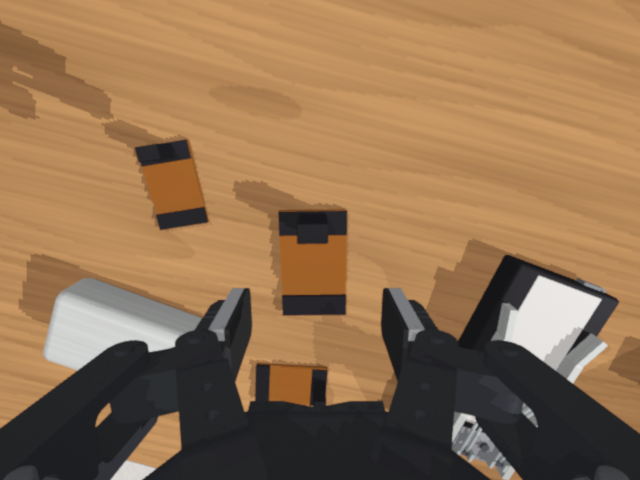

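The wrist view shows the amber sample squarely aligned. Its plate corners are at about (279,211), (347,210), (346,315) and (281,316), and the top of the block is at about (297–329, 224–243).

```bash
python3 - <<'E'
from h import *
Q=np.array([ray('w1',u,v,.008) for u,v in [(279,211),(347,210),(346,315),(281,316)]])
ax=(Q[2]+Q[3]-Q[0]-Q[1])/2; c=Q.mean(0); y=np.arctan2(ax[1],ax[0])
print('c',c,'len',np.linalg.norm(ax),'yaw',np.degrees(y),'w',np.linalg.norm((Q[0]+Q[3]-Q[1]-Q[2])/2))
print('grip',c-.04*np.array([np.cos(y),np.sin(y),0]))
print('block top back edge mid', ray('w1',313,212,.05),'front', ray('w1',313,224,.05),ray('w1',313,243,.05))
for X in ([.4676,-.229,.05],):print(proj('w1',X))
E
```

```text
c [ 0.50738769 -0.22167201  0.008     ] len 0.10085880537050836 yaw 14.077307850617233 w 0.060411637408996965
grip [ 0.46858896 -0.23140124  0.008     ]
block top back edge mid [ 0.45181059 -0.23528308  0.05      ] front [ 0.46079055 -0.23307592  0.05      ] [ 0.47535584 -0.22949595  0.05      ]
[316.04987406 233.68512773]
```

Call:
carry_out --pt "0.3 -0.0033 -0.0004 0.02 0 0 0" --pt "0.3 0 0 0.025 0 0 0" --pt "0.3 0 0 0.025 0 0 0" --pt "0.3 0 0 0.02 0 0 0" --pt "0.3 0 0 0.015 0 0 0" --pt "0.3 0 0 0.012 0 0 0" --pt "0.3 0 0 0 0 0 0" --pt "0.3 0 0 0 0 0 0"

```text
clock: 5.03
tcp_pos: [0.4691, -0.2318, 0.0361]
orientation: [0.0, 0.616, 0.788, 0.0]
wrist_force: [0.0, -0.2, 0.3]
finger_gap: 0.0556
```

Call:
carry_out --grip_force 50 --pt "-1 0 0 0 0 0 0" --pt "-1 0 0 0 0 0 0" --pt "-1 0 0 0 0 0 0" --pt "-1 0 0 0 0 0 0" --pt "-1 0 0 0 0 0 0" --pt "-1 0 0 0 0 0 0"

```text
clock: 5.78
tcp_pos: [0.4687, -0.2316, 0.0355]
orientation: [-0.0, 0.616, 0.788, 0.0]
wrist_force: [0.3, 0.6, -0.4]
finger_gap: -0.0002
```

The gap reads 0, so the jaws closed on nothing, or the reading is off. I'll look before doing anything else.

```bash
python3 - <<'E'
from h import *
a=snap('wrist','w2'); 
snap('scene','s2'); u,v=proj('s2',[.47,-.23,.03]); print(u,v)
im=cv2.imread('pics/s2.png')[int(v)-70:int(v)+70,max(0,int(u)-60):int(u)+60]
im=cv2.resize(im,(411,480),interpolation=cv2.INTER_CUBIC)
w=cv2.resize(cv2.imread('pics/w2.png')[160:480,160:480],(380,480))
cv2.imwrite('pics/c2.png',np.hstack([im,w]))
E
```

```text
288.59201718903324 148.50207874754963
```

View pics/c2.png

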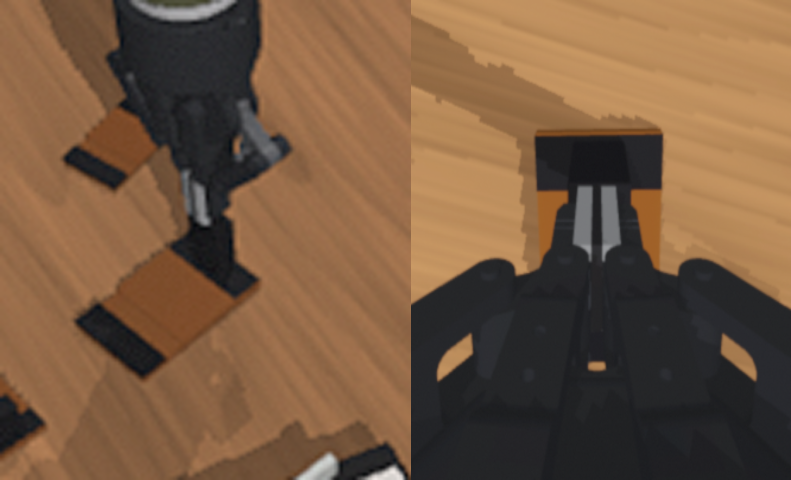

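The jaws are shut, with the block seen directly behind or below the fingertips. I'll check by projecting the known points.

```bash
python3 - <<'E'
from h import *
p,R,s=pose(); print(p)
def w(X):
    u,v=proj('w2',X); return np.round([u,v,(u-160)*380/320+411,(v-160)*1.5],1)
def sc(X):
    u,v=proj('s2',X); return np.round([u,v,(u-228)*3.43,(v-78)*3.43],1)
for n,X in [('tcp',p),('tip',R.apply([0,0,.019])+p),('back',R.apply([0,0,-.03])+p)]: print(n,w(X),sc(X))
ax=R.apply([0,1,0]);ay=R.apply([1,0,0])
g=np.array([.468,-.231,0])
for i in(-1,1):
  for j in(-1,1):
    for z in(.05,.008): print('blk',i,j,z,w(g+i*.008*ax+j*.012*ay+[0,0,z]),sc(g+i*.008*ax+j*.012*ay+[0,0,z]))
print('wristcam',(lambda c:-c['R'].T@c['t'])(np.load('pics/w2.npz')))
E
```

```text
[ 0.46869409 -0.23160067  0.03556275]
tcp [318.8 286.5 599.5 189.7] [288.6 146.  207.8 233.1]
tip [318.5 272.7 599.2 169. ] [289.2 152.  209.8 253.7]
back [319.3 315.4 600.2 233.1] [287.6 136.1 204.4 199.2]
blk -1 -1 0.05 [293.7 281.4 569.7 182.2] [287.3 136.1 203.5 199.3]
blk -1 -1 0.008 [298.2 252.8 575.1 139.3] [288.7 149.5 208.2 245.3]
blk -1 1 0.05 [347.8 281.4 634.  182.1] [295.4 142.3 231.3 220.6]
blk -1 1 0.008 [341.3 252.8 626.3 139.2] [296.5 155.6 234.9 266.1]
blk 1 -1 0.05 [294.3 314.2 570.4 231.3] [281.7 140.4 184.2 213.9]
blk 1 -1 0.008 [298.6 279.7 575.6 179.5] [283.3 153.7 189.5 259.6]
blk 1 1 0.05 [347.  314.2 633.  231.3] [289.8 146.6 211.9 235.5]
blk 1 1 0.008 [340.8 279.6 625.7 179.5] [291.1 159.8 216.3 280.7]
wristcam [ 0.40274349 -0.24940138  0.19693839]
```

```bash
python3 - <<'E'
from h import *
p=np.array([.46769,-.22776,.15207]); R=down(104)
for z in (.019,.010,.0,-.013,-.03): print(z,[proj('w1',p+R.apply([sx*.0278,0,z])).round(0) for sx in(-1,1)], [proj('w1',p+R.apply([-.0278,sy*.011,z])).round(0) for sy in(-1,1)])
crop('w2',220,200,420,350,4,'c3')
E
```

```text
0.019 [array([267., 273.]), array([370., 273.])] [array([266., 253.]), array([268., 292.])]
0.01 [array([265., 279.]), array([373., 279.])] [array([264., 259.]), array([266., 299.])]
0.0 [array([262., 287.]), array([376., 286.])] [array([261., 265.]), array([263., 307.])]
-0.013 [array([258., 298.]), array([380., 298.])] [array([257., 275.]), array([259., 320.])]
-0.03 [array([251., 315.]), array([388., 315.])] [array([250., 290.]), array([253., 339.])]
```

View pics/c3.png

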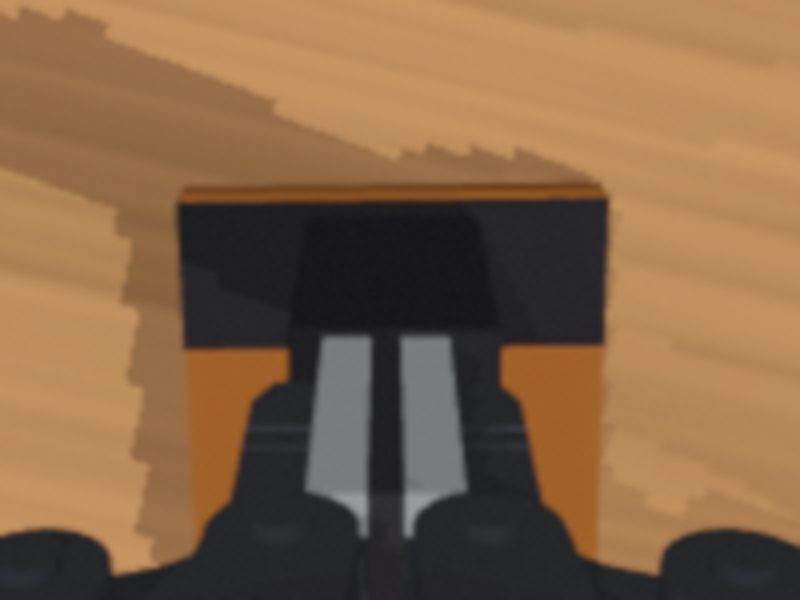

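In w1 the fingertips (inner edges at u=249 and 383, v≈290) match tool z ≈ -0.03, not the stated forward tips. In w2 and the scene view the shut tips sit right at the block's top, and the jaws met nothing. The sample's own sizes and positions agree across the cameras, so it is the fingers that stand about 33 mm higher than the reported TCP implies. I'll quantify that.

```bash
python3 - <<'E'
from h import *
from scipy.optimize import brentq
p,R,s=pose()
for sy in(-.011,0,.011):
    try: print(sy,'w2 tip tool-z', brentq(lambda z:proj('w2',p+R.apply([0,sy,z]))[1]-284,-.08,.05))
    except Exception as e: print(e)
# scene view: line of sight at the lowest seen pad point
for sy in(-.011,0,.011):
    print(sy,'s2', brentq(lambda z:proj('s2',p+R.apply([0,sy,z]))[1]-(78+222/3.43),-.08,.05))
p1=np.array([.46769,-.22776,.15207]);R1=down(104)
for u,v in((249,290),(383,290)):
    from scipy.optimize import least_squares
    print('w1',least_squares(lambda q:proj('w1',p1+R1.apply([q[0],-.011,q[1]]))-[u,v],[0,0]).x)
E
```

```text
-0.011 w2 tip tool-z -0.023345896654826195
0 w2 tip tool-z 0.0031600935731016565
0.011 w2 tip tool-z 0.029666083800689077
-0.011 s2 -0.000992319357345952
0 s2 -0.010030627572121274
0.011 s2 -0.019068935785659727
w1 [-0.02823272 -0.02956575]
w1 [ 0.025388   -0.02978016]
```

Both views agree: the real fingertips are at tool z ≈ -0.021 when shut, about 40 mm short of the stated +0.019. So the real grasp point is about 40 mm behind the reported TCP. I'll open, descend about 40 mm more in small steps while watching the force, then close.

Call:
carry_out --pt "0.3 0 0 0 0 0 0" --pt "0.3 0 0 0 0 0 0" --pt "0.3 0 0 0 0 0 0" --pt "0.3 0 0 0 0 0 0" --pt "0.3 0 0 0.005 0 0 0" --pt "0.3 0 0 0.005 0 0 0" --pt "0.3 0 0 0.005 0 0 0" --pt "0.3 0 0 0.005 0 0 0" --pt "0.3 0 0 0 0 0 0"

```text
clock: 7.0
tcp_pos: [0.4683, -0.2313, 0.015]
orientation: [-0.001, 0.616, 0.788, 0.0]
wrist_force: [0.2, 0.9, -0.2]
finger_gap: 0.0553
```

Call:
carry_out --pt "0.3 0 0 0.004 0 0 0" --pt "0.3 0 0 0.004 0 0 0" --pt "0.3 0 0 0.004 0 0 0" --pt "0.3 0 0 0.004 0 0 0" --pt "0.3 0 0 0.003 0 0 0" --pt "0.3 0 0 0 0 0 0"

```text
clock: 7.75
tcp_pos: [0.4685, -0.2314, -0.0037]
orientation: [-0.0, 0.616, 0.788, 0.0]
wrist_force: [0.9, -0.2, -0.8]
finger_gap: 0.0555
```

Call:
carry_out --pt "-1 0 0 0 0 0 0" --pt "-1 0 0 0 0 0 0" --pt "-1 0 0 0 0 0 0" --pt "-1 0 0 0 0 0 0" --pt "-1 0 0 0 0 0 0"

```text
clock: 8.38
tcp_pos: [0.4689, -0.2318, -0.0031]
orientation: [0.0, 0.616, 0.788, 0.0]
wrist_force: [0.0, 0.0, 3.6]
finger_gap: 0.0233
```

The grip is on the block: the gap reads 23 mm for a 24 mm block. Now I'll lift and check it holds.

Call:
carry_out --pt "-1 0 0 -0.01 0 0 0" --pt "-1 0 0 -0.02 0 0 0" --pt "-1 0 0 -0.025 0 0 0" --pt "-1 0 0 -0.025 0 0 0" --pt "-1 0 0 -0.02 0 0 0" --pt "-1 0 0 0 0 0 0" --pt "-1 0 0 0 0 0 0"

```text
clock: 9.25
tcp_pos: [0.4682, -0.2313, 0.0959]
orientation: [-0.001, 0.616, 0.788, -0.0]
wrist_force: [-0.2, -0.1, -1.4]
finger_gap: 0.0236
```

```bash
python3 - <<'E'
from h import *
p,R,s=pose(); print(p,s['wrist_force'],s['ft_torque'])
print(togo(p,R,[.4296,.0002,p[2]],83.54))
E
```

```text
[ 0.46818646 -0.23128522  0.09587213] [-0.19738392 -0.09588342 -1.42153905] [-0.02819183  0.0706742  -0.04287496]
(array([ 0.2257, -0.0644,  0.    ]), array([-0.0008, -0.0007,  0.357 ]))
```

Call:
carry_out --pt "-1 0 0 0 0 0 0.089" --pt "-1 0 0 0 0 0 0.089" --pt "-1 0 0 0 0 0 0.089" --pt "-1 0 0 0 0 0 0.09" --pt "-1 0.0251 -0.0072 0 0 0 0" --pt "-1 0.0251 -0.0072 0 0 0 0" --pt "-1 0.0251 -0.0072 0 0 0 0" --pt "-1 0.0251 -0.0072 0 0 0 0" --pt "-1 0.0251 -0.0072 0 0 0 0" --pt "-1 0.0251 -0.0072 0 0 0 0" --pt "-1 0.0251 -0.0072 0 0 0 0" --pt "-1 0.0251 -0.0072 0 0 0 0" --pt "-1 0.0251 -0.0072 0 0 0 0" --pt "-1 0 0 0.02 0 0 0" --pt "-1 0 0 0.02 0 0 0" --pt "-1 0 0 0 0 0 0" --pt "-1 0 0 0 0 0 0"

```text
clock: 11.38
tcp_pos: [0.4292, 0.0006, 0.0567]
orientation: [-0.0, 0.746, 0.666, -0.0]
wrist_force: [-0.2, -0.8, -0.4]
finger_gap: 0.0231
```

```bash
python3 - <<'E'
from h import *
p,R,s=pose(); print(p,s['clock'],s['wrist_force'],s['finger_gap'],togo(p,R,[.4296,.0002,p[2]],83.54))
snap('top','t3'); snap('scene','s3'); snap('wrist','w3')
a=cv2.resize(cv2.imread('pics/t3.png')[195:315,290:390],(400,480),interpolation=cv2.INTER_CUBIC)
b=cv2.resize(cv2.imread('pics/s3.png')[180:310,240:400],None,fx=2.4,fy=2.4,interpolation=cv2.INTER_CUBIC)
o=np.zeros((480,800,3),np.uint8); o[:,:400]=a; o[:b.shape[0],400:400+b.shape[1]]=b; cv2.imwrite('pics/c4.png',o)
E
```

```text
[0.42924905 0.00063558 0.05674984] 11.375 [-0.22949712 -0.76970261 -0.43129277] 0.023137948508294714 (array([-0.0004,  0.0004,  0.    ]), array([-0.0006, -0.0003,  0.0008]))
```

View pics/c4.png

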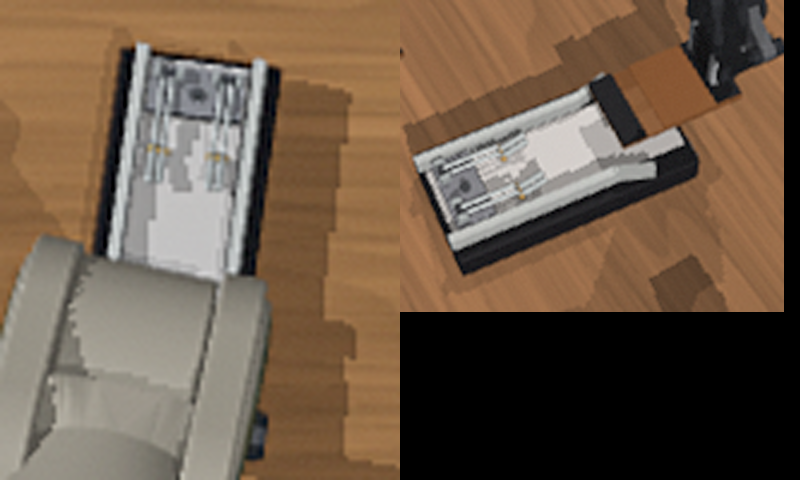

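View pics/w3.png

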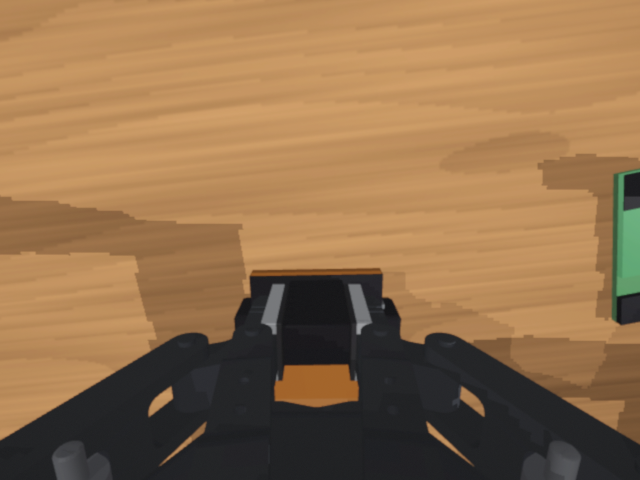

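The sample is held level above the mouth. Its front corners in the scene crop are at about (590,80) and (628,145). I'll check the lateral fit in viewer axes.

```bash
python3 - <<'E'
from h import *
y=np.radians(-6.46); c=np.array([.5588,-.0144,0]); V=np.array([[np.cos(y),np.sin(y),0],[-np.sin(y),np.cos(y),0],[0,0,1]])
o=lambda u,v,z:(V@(ray('s3',240+(u-400)/2.4-.3,180+v/2.4-.3,z)-c)).round(4)
print('sample front corners',o(590,80,.068),o(628,145,.068),'rear right-ish',o(738,97,.064))
print('expected tcp',V@(np.array([.42925,.00064,0])-c))
# rails in scene: far/left... tops z=.043 ends at far end
print('rail ends',o(418,160,.043),o(455,240,.043),'mouth ends',o(655,170,.043))
f=lambda p:(V@(ray('top0',300+p[0]/4-.4,195+p[1]/4-.4,.043)-c)).round(4)
print('top rails: far L',f((103,45)),'far R',f((219,62)),'mouth L',f((53,305)),'mouth R',f((199,325)))
f=lambda p:(V@(ray('top0',300+p[0]/4-.4,195+p[1]/4-.4,.03)-c)).round(4)
print('bed',f((68,372)),f((173,382)))
print('toes',f((113,180)),f((175,187)))
E
```

```text
sample front corners [-0.0435 -0.0305  0.068 ] [-0.0448  0.0324  0.068 ] rear right-ish [-0.1389  0.0287  0.064 ]
expected tcp [-0.13041958  0.00036889  0.        ]
rail ends [ 0.097  -0.0359  0.043 ] [0.0961 0.0372 0.043 ] mouth ends [-0.0602  0.0479  0.043 ]
top rails: far L [0.1001 0.0356 0.043 ] far R [ 0.0988 -0.0353  0.043 ] mouth L [-0.0605  0.044   0.043 ] mouth R [-0.0609 -0.0437  0.043 ]
bed [-0.098   0.0303  0.03  ] [-0.0956 -0.0328  0.03  ]
toes [0.0208 0.019  0.03  ] [ 0.0215 -0.0188  0.03  ]
```

Everything is centred within about 1 mm. The toes at viewer x ≈ +21 mm put the bar about 8 mm beyond its middle setting, so home should be at a foot x of about +15 mm. Lowering to the bed now.

Call:
carry_out --pt "-1 0 0 0.01 0 0 0" --pt "-1 0 0 0.008 0 0 0" --pt "-1 0 0 0.005 0 0 0" --pt "-1 0 0 0.003 0 0 0" --pt "-1 0 0 0.001 0 0 0" --pt "-1 0 0 0 0 0 0"

```text
clock: 12.28
tcp_pos: [0.4298, 0.0001, 0.0296]
orientation: [0.0, 0.746, 0.666, 0.0]
wrist_force: [-0.1, -0.0, -1.8]
finger_gap: 0.0231
```

Call:
carry_out --pt "-1 0 0 0.001 0 0 0" --pt "-1 0 0 0.0005 0 0 0" --pt "-1 0 0 0 0 0 0"

```text
clock: 12.65
tcp_pos: [0.4297, 0.0002, 0.0281]
orientation: [-0.0, 0.746, 0.666, 0.0]
wrist_force: [0.0, -0.3, -0.3]
finger_gap: 0.0233
```

Call:
carry_out --pt "-1 0 0 0.0005 0 0 0" --pt "-1 0 0 0.0005 0 0 0" --pt "-1 0 0 0 0 0 0"

```text
clock: 13.02
tcp_pos: [0.4297, 0.0001, 0.027]
orientation: [-0.0, 0.746, 0.666, 0.0]
wrist_force: [0.5, 0.4, -1.9]
finger_gap: 0.0233
```

Call:
carry_out --pt "-1 0 0 0.0005 0 0 0" --pt "-1 0 0 0 0 0 0"

```text
clock: 13.28
tcp_pos: [0.4299, 0.0001, 0.0268]
orientation: [0.0, 0.746, 0.666, 0.0]
wrist_force: [-1.7, -0.2, 2.5]
finger_gap: 0.0233
```

Call:
carry_out --pt "-1 0 0 0.0005 0 0 0" --pt "-1 0 0 0 0 0 0"

```text
clock: 13.52
tcp_pos: [0.4298, 0.0001, 0.0267]
orientation: [0.0, 0.746, 0.666, 0.0]
wrist_force: [-3.3, 0.8, 7.1]
finger_gap: 0.0233
```

Call:
carry_out --pt "-1 0 0 -0.0005 0 0 0" --pt "-1 0 0.002 0 0 0 0" --pt "-1 0 0.003 0 0 0 0" --pt "-1 0 0.003 0 0 0 0" --pt "-1 0 0.003 0 0 0 0" --pt "-1 0 0.003 0 0 0 0"

```text
clock: 14.28
tcp_pos: [0.4438, -0.0015, 0.0268]
orientation: [-0.0, 0.746, 0.666, -0.0]
wrist_force: [-3.9, 0.2, 6.1]
finger_gap: 0.0234
```

Call:
carry_out --pt "-1 0 0.003 0 0 0 0" --pt "-1 0 0.003 0 0 0 0" --pt "-1 0 0.003 0 0 0 0" --pt "-1 0 0.003 0 0 0 0" --pt "-1 0 0.003 0 0 0 0"

```text
clock: 14.9
tcp_pos: [0.4586, -0.0031, 0.0269]
orientation: [-0.0, 0.746, 0.666, -0.0]
wrist_force: [-2.3, 0.7, 7.2]
finger_gap: 0.0232
```

Call:
carry_out --pt "-1 0 0 -0.0005 0 0 0" --pt "-1 0 0.003 0 0 0 0" --pt "-1 0 0.003 0 0 0 0" --pt "-1 0 0.003 0 0 0 0" --pt "-1 0 0.003 0 0 0 0" --pt "-1 0 0.003 0 0 0 0"

```text
clock: 15.65
tcp_pos: [0.4736, -0.0048, 0.027]
orientation: [-0.0, 0.746, 0.666, -0.0]
wrist_force: [-0.1, -0.4, -1.9]
finger_gap: 0.0236
```

Call:
carry_out --pt "-1 0 0.003 0 0 0 0" --pt "-1 0 0.003 0 0 0 0" --pt "-1 0 0.003 0 0 0 0" --pt "-1 0 0.002 0 0 0 0" --pt "-1 0 0.002 0 0 0 0"

```text
clock: 16.27
tcp_pos: [0.4865, -0.0063, 0.0271]
orientation: [-0.0, 0.746, 0.666, 0.0]
wrist_force: [-0.5, 0.3, -1.1]
finger_gap: 0.0232
```

```bash
python3 - <<'E'
from h import *
y=np.radians(-6.46); c=np.array([.5588,-.0144,0]); V=np.array([[np.cos(y),np.sin(y),0],[-np.sin(y),np.cos(y),0],[0,0,1]])
p,R,s=pose(); print('front viewer x',V@(p-c)+[.09,0,0],'F viewer',V@s['wrist_force'],s['ft_torque'])
snap('scene','s4'); crop('s4',235,180,395,300,5,'c5')
E
```

```text
front viewer x [ 1.71996385e-02 -6.33572965e-05  2.70620476e-02] F viewer [-0.48699422  0.20706723 -1.09276177] [-0.07131034  0.07035799  0.00328849]
```

View pics/c5.png

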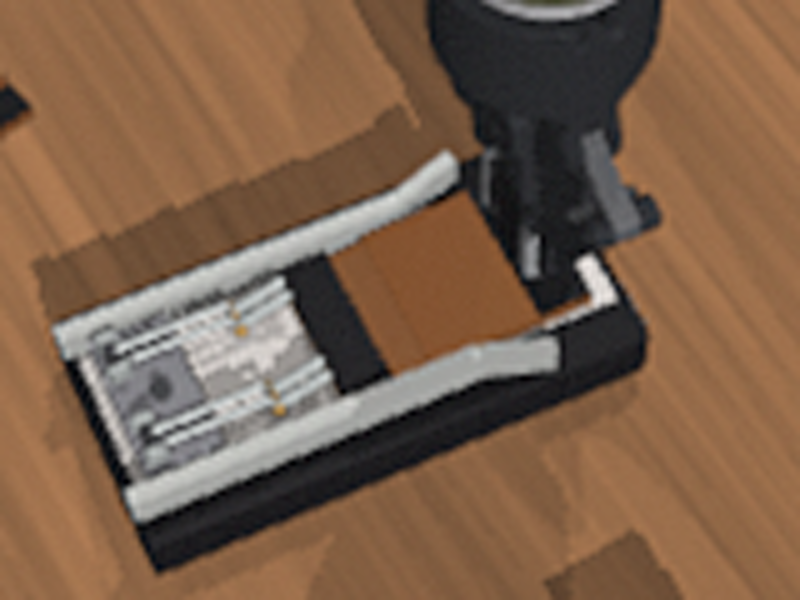

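The scene crop shows the plate between the rails with its nose (285–385, 250–390) just reaching the clips' upturned toes at (285,290) and (325,365), lying flat. I'll continue gently.

Call:
carry_out --pt "-1 0 0.002 0.0002 0 0 0" --pt "-1 0 0.002 0 0 0 0" --pt "-1 0 0.002 0 0 0 0" --pt "-1 0 0.002 0 0 0 0" --pt "-1 0 0.002 0 0 0 0" --pt "-1 0 0.002 0 0 0 0" --pt "-1 0 0.002 0 0 0 0" --pt "-1 0 0.002 0 0 0 0"

```text
clock: 17.32
tcp_pos: [0.4994, -0.0076, 0.0269]
orientation: [-0.002, 0.746, 0.666, -0.002]
wrist_force: [-9.0, 0.9, 9.8]
finger_gap: 0.0232
```

Call:
carry_out --pt "-1 0 0.0015 0 0 0 0" --pt "-1 0 0.0015 0 0 0 0" --pt "-1 0 0.0015 0 0 0 0" --pt "-1 0 0.0015 0 0 0 0"

```text
clock: 17.82
tcp_pos: [0.5043, -0.0081, 0.0269]
orientation: [-0.003, 0.746, 0.666, -0.002]
wrist_force: [-12.9, 1.2, 12.0]
finger_gap: 0.0235
```

Call:
carry_out --pt "-1 0 0.0015 0 0 0 0" --pt "-1 0 0.0015 0 0 0 0" --pt "-1 0 0.0015 0 0 0 0" --pt "-1 0 0.0015 0 0 0 0"

```text
clock: 18.32
tcp_pos: [0.5119, -0.009, 0.0269]
orientation: [-0.001, 0.746, 0.666, -0.001]
wrist_force: [-7.7, 1.5, 7.0]
finger_gap: 0.0233
```

Ride-up peaked at about 13 N and has dropped. The front is at about +43 mm, and the stop is expected near +65 mm.

Call:
carry_out --pt "-1 0 0.0015 -0.0003 0 0 0" --pt "-1 0 0.0015 0 0 0 0" --pt "-1 0 0.0015 0 0 0 0" --pt "-1 0 0.0015 0 0 0 0"

```text
clock: 18.82
tcp_pos: [0.5179, -0.0097, 0.0269]
orientation: [-0.002, 0.746, 0.666, -0.001]
wrist_force: [-7.7, 0.9, 3.4]
finger_gap: 0.0231
```

Call:
carry_out --pt "-1 0 0.0015 0 0 0 0" --pt "-1 0 0.0015 0 0 0 0" --pt "-1 0 0.0015 0 0 0 0"

```text
clock: 19.2
tcp_pos: [0.5224, -0.0102, 0.0269]
orientation: [-0.002, 0.746, 0.666, -0.001]
wrist_force: [-7.2, 1.7, 4.0]
finger_gap: 0.0234
```

Call:
carry_out --pt "-1 0 0.001 0 0 0 0" --pt "-1 0 0.001 0 0 0 0" --pt "-1 0 0.001 0 0 0 0"

```text
clock: 19.58
tcp_pos: [0.5254, -0.0105, 0.0269]
orientation: [-0.002, 0.746, 0.666, -0.001]
wrist_force: [-6.5, 0.6, 3.3]
finger_gap: 0.0231
```

```bash
python3 - <<'E'
from h import *
y=np.radians(-6.46); c=np.array([.5588,-.0144,0]); V=np.array([[np.cos(y),np.sin(y),0],[-np.sin(y),np.cos(y),0],[0,0,1]])
p,R,s=pose(); print('front viewer x',V@(p-c)+[.09,0,0],'F viewer',V@s['wrist_force'],s['ft_torque'],s['clock'])
snap('scene','s5'); crop('s5',235,180,395,300,5,'c6')
E
```

```text
front viewer x [5.63901294e-02 8.17829452e-05 2.69087019e-02] F viewer [-6.52226212 -0.17805111  3.33606983] [ 0.15523712  0.97094365 -0.02719795] 19.575
```

View pics/c6.png

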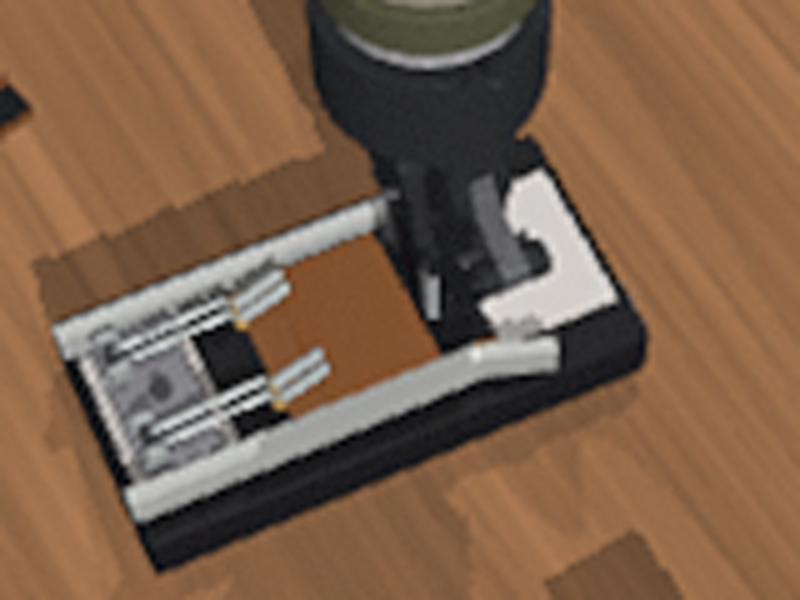

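The nose is now under both clips, with the feet (yellow marks at (240,322) and (280,402)) near the nose's rear edge and the front close to the bar. I'll use fine steps from here and watch the force.

Call:
carry_out --pt "-1 0 0.001 0 0 0 0" --pt "-1 0 0.001 0 0 0 0" --pt "-1 0 0.001 0 0 0 0"

```text
clock: 20.0
tcp_pos: [0.5305, -0.0112, 0.027]
orientation: [-0.0, 0.746, 0.666, -0.0]
wrist_force: [-0.9, 0.2, -2.4]
finger_gap: 0.0232
```

Call:
carry_out --pt "-1 0 0.0007 0 0 0 0" --pt "-1 0 0.0007 0 0 0 0"

```text
clock: 20.25
tcp_pos: [0.5306, -0.0111, 0.0269]
orientation: [-0.001, 0.746, 0.666, -0.001]
wrist_force: [-6.5, 0.9, 2.7]
finger_gap: 0.0232
```

Call:
carry_out --pt "-1 0 0.0005 0 0 0 0" --pt "-1 0 0.0005 0 0 0 0"

```text
clock: 20.5
tcp_pos: [0.5306, -0.0111, 0.0269]
orientation: [-0.002, 0.746, 0.666, -0.001]
wrist_force: [-9.9, 1.1, 6.3]
finger_gap: 0.0236
```

Call:
carry_out --pt "-1 0 0.0005 0 0 0 0" --pt "-1 0 0.0005 0 0 0 0"

```text
clock: 20.75
tcp_pos: [0.5305, -0.0111, 0.0269]
orientation: [-0.002, 0.746, 0.666, -0.002]
wrist_force: [-11.7, 1.5, 9.0]
finger_gap: 0.0232
```

The force dropped to about 1 N when the clips snapped, then rose to 12 N with no further movement, so the front edge is on the stop. I'll relieve the stored push, open part way and check it's free before rising.

Call:
carry_out --pt "-1 0 -0.001 0 0 0 0" --pt "-1 0 -0.0008 -0.0003 0 0 0" --pt "-1 0 0 0 0 0 0"

```text
clock: 21.12
tcp_pos: [0.5306, -0.0111, 0.027]
orientation: [-0.001, 0.746, 0.666, -0.001]
wrist_force: [-5.1, 0.6, 1.2]
finger_gap: 0.0233
```

Call:
carry_out --pt "-0.3 0 0 0 0 0 0" --pt "-0.15 0 0 0 0 0 0" --pt "-0.05 0 0 0 0 0 0" --pt "-0.05 0 0 0 0 0 0"

```text
clock: 21.62
tcp_pos: [0.5326, -0.0116, 0.0276]
orientation: [0.0, 0.746, 0.666, 0.0]
wrist_force: [0.4, 0.9, 0.2]
finger_gap: 0.0407
```

Call:
carry_out --pt "-0.05 0 0 -0.005 0 0 0" --pt "-0.05 0 0 -0.01 0 0 0" --pt "-0.05 0 0 -0.015 0 0 0" --pt "-0.05 0 0 -0.025 0 0 0" --pt "-0.05 0 0 -0.04 0 0 0" --pt "-0.05 0 -0.03 -0.03 0 0 0" --pt "-0.05 0 -0.03 -0.02 0 0 0" --pt "-0.05 0 -0.03 0 0 0 0" --pt "-0.05 0 0 0 0 0 0" --pt "-0.05 0 0 0 0 0 0"

```text
clock: 22.88
tcp_pos: [0.4436, -0.0015, 0.1734]
orientation: [0.001, 0.746, 0.666, 0.001]
wrist_force: [0.8, 0.0, 0.1]
finger_gap: 0.0408
```

```bash
python3 - <<'E'
from h import *
p,R,s=pose(); print(p,s['clock'],s['wrist_force'])
snap('scene','s6'); snap('top','t6')
a=cv2.resize(cv2.imread('pics/s6.png')[200:300,240:370],(546,420),interpolation=cv2.INTER_CUBIC)
b=cv2.resize(cv2.imread('pics/t6.png')[195:300,305:365],(240,420),interpolation=cv2.INTER_CUBIC)
cv2.imwrite('pics/c7.png',np.hstack([a,b]))
E
```

```text
[ 0.44361365 -0.0014897   0.17342891] 22.875 [0.81323854 0.02435335 0.07542868]
```

View pics/c7.png

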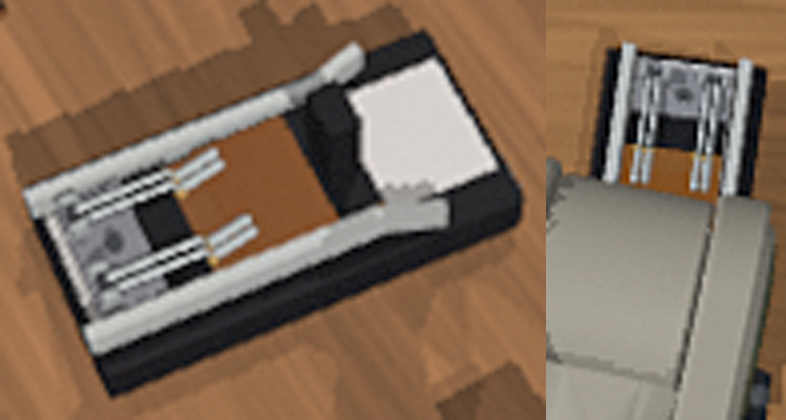

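The final crop shows the nose bar against the grey bar, the clip feet (178,185) and (212,255) at its rear edge, and the gripper clear. I'll check the clips' height numerically by comparing the yellow foot marks: free (s4), riding (s5) and now (s6).

```bash
python3 - <<'E'
from h import *
for f in('scene0','s4','s5','s6'):
    im=cv2.imread(f'pics/{f}.png').astype(float)
    for (u,v) in((283,244.5),(291,261)):
        x0,y0=int(u)-4,int(v)-4; P=im[y0:y0+9,x0:x0+9]
        w=np.clip(P[...,1]*.5+P[...,2]*.5-P[...,0]-45,0,None) 
        h=cv2.cvtColor(P.astype(np.uint8),cv2.COLOR_BGR2HSV)
        w=w*((h[...,1]>110)&(h[...,2]>150))
        yy,xx=np.mgrid[:9,:9]; print(f,(round((w*xx).sum()/w.sum()+x0,2),round((w*yy).sum()/w.sum()+y0,2)) if w.sum() else None, int((w>0).sum()),end='  ')
    print()
# template match of toe ends relative to s4
g={f:cv2.GaussianBlur(cv2.imread(f'pics/{f}.png',0),(0,0),.7) for f in('scene0','s4','s5','s6')}
T=lambda f,x0,y0,x1,y1:cv2.resize(g[f][y0:y1,x0:x1],None,fx=8,fy=8,interpolation=cv2.INTER_CUBIC)
for (x0,y0,x1,y1) in((262,240,284,256),(270,256,292,272)):
    for ref in('s5',):
      for f in('scene0','s4','s6'):
        r=cv2.matchTemplate(T(f,x0-3,y0-3,x1+3,y1+3),T(ref,x0,y0,x1,y1),cv2.TM_CCOEFF_NORMED)
        _,m,_,l=cv2.minMaxLoc(r); print(ref,f,round(m,3),np.array(l)/8-3)
ze=np.array([.585,-.02,.035]); print('px per 4mm up',proj('s6',ze+[0,0,.004])-proj('s6',ze))
E
```

```text
scene0 (np.float64(282.76), np.float64(245.79)) 3  scene0 None 0  
s4 (np.float64(282.76), np.float64(245.78)) 3  s4 (np.float64(290.48), np.float64(262.0)) 2  
s5 (np.float64(282.73), np.float64(244.73)) 2  s5 (np.float64(290.39), np.float64(260.74)) 3  
s6 (np.float64(282.93), np.float64(246.0)) 3  s6 (np.float64(290.39), np.float64(261.74)) 3  
s5 scene0 -0.167 [ 3.    -0.625]
s5 s4 -0.166 [ 3.    -0.625]
s5 s6 0.941 [-2.   1.5]
s5 scene0 0.559 [ 3.    -0.875]
s5 s4 0.555 [ 3.    -0.875]
s5 s6 0.903 [-1.625  1.125]
px per 4mm up [-0.13863013 -1.04252584]
```

When riding, both foot marks stood about 1.1 px higher. They are now back at the free level (246.0 and 261.7, against 245.8 and 262.0), so both clips are down in the groove. Handing in.

```bash
python3 -c "
from workcell import env
print(env.hand_in()); print(env.get_state()['clock'])"
```

```text
the job is handed in; nothing more can be done
None
the job is handed in; nothing more can be done
```

The amber sample is loaded and released in the viewer, and I handed the job in at about 23 s of the 72 s; no verdict was reported.

**What I did:** I gripped the largest amber sample by its block and laid it on the bed at the mouth. I then slid it under both clips (peak push about 13 N) and on to the end stop, where I stopped pushing at about 12 N. I relieved the push, opened the jaws and withdrew.

**Last checks:**
- **Clips:** the push fell to about 1 N, then rose hard with no further movement, as expected for clips snapping down at the stop. In the scene camera both clip feet had risen about 1.1 px while riding and are now within about 0.3 px of their unloaded height. A shift of 1 px is about 4 mm, so this check is coarse.
- **Position:** the sample was about 0.1 mm off the centre line by the arm's reading (the viewer's pose is good to about 2 mm), and it looks flat in the last picture. The gripper is well clear of it.
- **Neighbours:** the arm was not commanded near the green sample, jar or packet, but I did not re-measure them.

**What failed or disagreed:**
- **Fingertips:** the first grasp closed on nothing. The fingertips stand about 40 mm shorter than stated relative to the reported tool point. I measured this in two cameras, went 40 mm lower, and the second grasp held.
- **End stop:** it came at about 61.5 mm in viewer x by the arm's reading, against 63–65 mm estimated from the clip toes.
- **Ride-up push:** the 13 N peak was a little above the stated 4 to 10 N.

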